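# Sort sprung buffer feet by feel

## Task

Test the three sprung buffer feet standing in the holder, from its left end to its right: press each rubber pad straight down about 5 mm, hold it a moment to feel how hard it pushes back, and let go, gently and never down to its bottom stop. Then stand the softest foot upright in the discard tray and seat the firmest one fully in the nest of the empty single seat. Leave the third foot in its nest and everything else where it is.

Things in the scene. Friction and masses are not known exactly. Their poses are not given: they have to be found in the camera images.
- holder: flat grey plastic block 64 x 215 x 14 mm, fixed, with three nests in a row along its own y axis (long side), 75 mm apart; a foot stands in each. Origin under its centre, +y is its left end seen from the robot. While a pad is pressed it must not be loaded with more than 25 N (the weight of the feet, up to 6 N in all, included).
- nest_left (a point): left (+y) round nest in the holder, 42 mm wide, 8 mm deep with a 2 mm bevel; the point is the centre of its floor, 6 mm above the worktop, 8 mm under the holder's top face.
- nest_mid (a point): middle round nest in the holder, 42 mm wide, 8 mm deep with a 2 mm bevel; the point is the centre of its floor, 6 mm above the worktop, 8 mm under the holder's top face.
- nest_right (a point): right (-y) round nest in the holder, 42 mm wide, 8 mm deep with a 2 mm bevel; the point is the centre of its floor, 6 mm above the worktop, 8 mm under the holder's top face.
- foot_a_centre (a point): sprung buffer foot, one of three that look alike (a, b, c are mere names; the places are shuffled): upright metal cylinder 38 mm in diameter, 42 mm tall, with a round rubber pad 31 mm in diameter on top that stands 10 to 18 mm out of the metal, differently on each foot (foot 52 to 60 mm tall in all); 0.11 to 0.19 kg. This point is 28 mm above its underside, on its axis, z up. Grip it by the metal, below the pad.
- pad_a (a joint): how far the rubber pad of foot_a is pressed in: 0 untouched, 0.008 m at its bottom stop. It slides straight down on a spring: the push-back is about 2 N at first touch and at 5 mm depth about 4 N for the softest foot, 7.5 N for the middle one, 12 N for the firmest; it springs back when let go.
- foot_b_centre (a point): sprung buffer foot, one of three that look alike (a, b, c are mere names; the places are shuffled): upright metal cylinder 38 mm in diameter, 42 mm tall, with a round rubber pad 31 mm in diameter on top that stands 10 to 18 mm out of the metal, differently on each foot (foot 52 to 60 mm tall in all); 0.11 to 0.19 kg. This point is 28 mm above its underside, on its axis, z up. Grip it by the metal, below the pad.
- pad_b (a joint): how far the rubber pad of foot_b is pressed in: 0 untouched, 0.008 m at its bottom stop. It slides straight down on a spring: the push-back is about 2 N at first touch and at 5 mm depth about 4 N for the softest foot, 7.5 N for the middle one, 12 N for the firmest; it springs back when let go.
- foot_c_centre (a point): sprung buffer foot, one of three that look alike (a, b, c are mere names; the places are shuffled): upright metal cylinder 38 mm in diameter, 42 mm tall, with a round rubber pad 31 mm in diameter on top that stands 10 to 18 mm out of the metal, differently on each foot (foot 52 to 60 mm tall in all); 0.11 to 0.19 kg. This point is 28 mm above its underside, on its axis, z up. Grip it by the metal, below the pad.
- pad_c (a joint): how far the rubber pad of foot_c is pressed in: 0 untouched, 0.008 m at its bottom stop. It slides straight down on a spring: the push-back is about 2 N at first touch and at 5 mm depth about 4 N for the softest foot, 7.5 N for the middle one, 12 N for the firmest; it springs back when let go.
- seat_floor (a point): centre of the floor of the nest in the single seat, a fixed grey plastic block 70 x 70 x 14 mm, empty at the start; nest as in the holder: 42 mm wide, 8 mm deep, 2 mm bevel, floor 6 mm above the worktop. Seat and tray stand to the right of the holder, one nearer to the robot and one farther; which is which varies.
- tray_floor (a point): centre of the inner floor (4 mm above the worktop) of the discard tray, a fixed open white plastic box 90 x 90 mm, 22 mm high, walls 4 mm. Its axes are those of the tray, x and y along its walls.
- canister: bystander: strip canister with a green lid, 48 mm wide, 98 mm tall, behind the holder; origin at its underside.
- vial: bystander: small vial with a blue cap, 25 mm wide, 34 mm tall, behind the holder; origin at its underside.
- marker: bystander: marker pen lying on the worktop, 135 mm long, 19 mm thick, at the right of the work; origin at its underside.
There are look-alikes about, which are no part of the job. Leave any purple look-alike of the part that bears foot_a_centre alone.

How it is judged:
On the way, in this order (a step that is already met when the one before it is completed fails the run):
1. the pad of the foot in the left nest is pressed at least 4 mm and held 0.2 s (((horizontal distance between foot_a_centre and nest_left below 0.012 m and value of joint pad_a above 0.004 m) or (horizontal distance between foot_b_centre and nest_left below 0.012 m and value of joint pad_b above 0.004 m) or (horizontal distance between foot_c_centre and nest_left below 0.012 m and value of joint pad_c above 0.004 m))), for 0.2 s.
2. the pad of the foot in the middle nest is pressed at least 4 mm and held 0.2 s (((horizontal distance between foot_a_centre and nest_mid below 0.012 m and value of joint pad_a above 0.004 m) or (horizontal distance between foot_b_centre and nest_mid below 0.012 m and value of joint pad_b above 0.004 m) or (horizontal distance between foot_c_centre and nest_mid below 0.012 m and value of joint pad_c above 0.004 m))), for 0.2 s.
3. the pad of the foot in the right nest is pressed at least 4 mm and held 0.2 s (((horizontal distance between foot_a_centre and nest_right below 0.012 m and value of joint pad_a above 0.004 m) or (horizontal distance between foot_b_centre and nest_right below 0.012 m and value of joint pad_b above 0.004 m) or (horizontal distance between foot_c_centre and nest_right below 0.012 m and value of joint pad_c above 0.004 m))), for 0.2 s.
At the end, for the whole second after the job is handed in: Softest foot upright on the tray's floor, within 30 mm of its centre along each side; firmest down in the single seat (within 4 mm of its centre, at most 3 mm proud); third within 10 mm of its start; all upright within 0.12 rad, at rest, pads up within 2 mm (x of foot_c_centre in the frame of tray_floor between -0.03 and 0.03 m and y of foot_c_centre in the frame of tray_floor between -0.03 and 0.03 m and z of foot_c_centre in the frame of tray_floor below 0.031 m and horizontal distance between foot_b_centre and seat_floor below 0.004 m and z of foot_b_centre in the frame of seat_floor below 0.031 m and distance of foot_a_centre from where it was at the start of the episode below 0.01 m and angle between each of foot_a_centre, foot_b_centre, foot_c_centre's own z axis and vertical below 0.12 rad and velocity of joint each of pad_a, pad_b, pad_c below 0.02 m/s and value of joint each of pad_a, pad_b, pad_c below 0.002 m); the robot touches nothing.
It fails at once if a pad was pressed to the bottom of its travel (deeper than 7.5 mm) (value of joint any of pad_a, pad_b, pad_c above 0.0075 m).
It fails at once if the holder is loaded with more than 25 N while a pad is being pressed (contact force between holder and anything else above 25 N and value of joint any of pad_a, pad_b, pad_c above 0.001 m).
It fails at once if the canister, vial or marker was disturbed (moved over 30 mm) (distance of any of canister, vial, marker from where it was at the start of the episode above 0.03 m).
It also fails if it takes over 72 s, if anything falls off the work surface, if the arm or the gripper's body presses on something with over 40 N, if the wrist force passes 120 N, or if a joint passes its speed limit or range.

## Robot

A 6-joint arm with a two-finger parallel gripper is mounted at the origin on a cart in front of the work surface, level with it; the furniture and walls round the work are solid. World frame = base frame: x ahead of the robot, y to its left, z up, the work surface at z = 0. Lengths are in m, angles in rad, forces in N, time in s.
With the tool pointing down it reaches from about 0.3 to 0.775 m from the base axis. Payload 14.6 kg.
Tool frame: the origin (TCP) lies between the finger pads; the fingertips stand ahead of it and the grasp point (between the pads) lies 8 mm behind it (nose_length is the z of the fingertips in the tool frame, in m); z points along the fingers, y is the direction in which the jaws open and shut (so a half turn about z gives the same grasp; the last joint's range is limited). The gripper opens to 85 mm and grips with 20 to 120 N. Pads are 22 mm wide; open, the fingers measure 114 mm over their backs; the gripper's body (76 mm by 85 mm) begins 54 mm behind the grasp point. The pads swing forward as they close: fully open they stand 13 mm farther back than shut.
Start: joints at [1.218, 0.3, 1.521, -0, 1.321, -0.067], TCP at [0.155, 0.528, 0.242] pointing down, gripper open.
Joint ranges: [-3.03, 3.03], [-0.79, 2.21], [0.23, 2.52], [-1.04, 4.18], [0, 3.07], [-2.55, 2.55]. Speed limits (rad/s): [2.22, 2.22, 2.57, 3.14, 3.14, 3.14].

## Interface

Orientations are given as a 3x3 rotation matrix whose columns are the frame's x, y, z axes.
In Python, from plant import get_obs, capture, camera_params, hand_in, spot_in, silhouettes, tip_of, nose_length gives the robot as it stands.
- The arm moves only by the shell command python3 -m handwheel 'ROWS' [FORCE]. ROWS is text: rows parted by semicolons, each of 7 numbers parted by spaces: the turn, a rotation vector about the tool's x, y, z in degrees, then the shift along the tool's x, y, z in mm, then the closure, from -1 (fully open) to 1 (shut). A call has 1 to 8 rows; each row shifts and turns the commanded pose from where the row before left it, along the tool's axes as they then stand; what a row does not reach is not made up. A row lasts 1/12 s, in which the tool goes at most 41.7 mm and 7.16 degrees, less where a joint would pass 70% of its speed; a pose out of reach is approached as far as the arm can. A call is refused whole if a number of a shift passes 41.7 or a number of a turn 7.16, either way. A call with a gripper value outside its range is refused whole. The fingers move at their own pace and stop on an object; FORCE is the grip in N (left out, the last holds). Time passes only in rows, so rows that do not move let the fingers close. It gives the time, the measured TCP pose, the force and the opening at its end, in the units of the state.
- get_obs(): the state, without advancing time (a new reading comes with each control period).
- capture(name): name is "side" or "top" or "wrist"; returns (picture, depth): 420x560x3 uint8, blue, green, red; 420x560 float32, m along the optical axis (not along the pixel's ray), 0 where there is no reading.
- camera_params(name): a dict with "K" (3x3 intrinsics, pixels), "dist_coeffs" ([k1, k2, p1, p2, k3] as OpenCV has them; the pictures are not rectified), "view" (4x4, takes a point from world to camera coordinates). Camera axes: x right, y down, z forward; pixel columns grow to the right and rows downward; lengths in m; the calibration is good to about 2 mm. A picture is of the moment at which its call begins: read the wrist's pose just before it. camera_params takes no time and is no camera call; for the wrist camera it gives the pose at the moment of the call.
- hand_in(): hands the job in, once; it reports no verdict.
Trained networks look in the newest picture that a camera, given by its name, has taken for a name from the list of things; names that differ only in an ending like _2 or _b are one class to them, and where a whole thing is asked for, a point or a joint stands for the part that bears it (a point fixed in the world has none). Each returns a list of dicts, best first, with "confidence" (0 to 1); they miss things now and then, are a little off and sometimes report something else, mostly with a low value. They report only what shows in the picture. A call takes as long as a camera call. They do not tell look-alikes from the thing itself.
- spot_in(camera, target): "at" ([x, y, z] in m, in world coordinates, good to about 4 mm: the middle of the surface that is visible of it).
- silhouettes(camera, target): "pixels" (420x560 bool, what is visible of it).
- tip_of(camera, target): "at" ([x, y, z] in m, in world coordinates, good to about 4 mm: a listed point, or the origin of a listed thing).
The state is a dict: "time_s": time; "joint_pos": joint angles; "qd": joint speeds; "joint_efforts": joint torques, N m; "tcp_pos": TCP position; "tcp_rot": TCP orientation; "force": force on the tool from outside, world axes, zero at the start; "torque": the same for the moment, N m; "grip_width": finger opening in m.
Only numpy, scipy, OpenCV 4.12 (cv2) and the standard library are available. Lean on these libraries where they do the work, as an engineer would, in place of code of your own. Each camera call takes 0.05 s, during which the arm holds its last target.

## Working session

There is one attempt and no reset: what is moved stays moved. The work goes in short steps, Python scripts to look and compute and a shell command to move; the robot and the scene stay as the last step left them, time stands still between calls to the robot, and variables do not carry over. Pictures are saved under pics/ and viewed, and the job is handed in when it is done.

```bash
ls; mkdir -p pics; python3 - <<'E'
from plant import *
import cv2, numpy as np
o=get_obs(); print(o)
print(nose_length if not callable(nose_length) else nose_length())
for c in ("side","top","wrist"):
    im,d=capture(c); cv2.imwrite(f"pics/{c}0.png",im)
    p=camera_params(c); print(c,np.round(p["K"],1).tolist(),np.round(p["dist_coeffs"],3),np.round(p["view"],3).tolist())
    for t in ("nest_left","nest_mid","nest_right","foot_a_centre","seat_floor","tray_floor"):
        print(c,t,[(np.round(r["at"],4).tolist(),round(r["confidence"],2)) for r in tip_of(c,t)])
E
```

```text
pics
{'time_s': 0.0, 'joint_pos': array([ 1.21835275e+00,  3.00502484e-01,  1.52158443e+00, -1.94675467e-05,
        1.32069940e+00, -6.65971471e-02]), 'qd': array([-7.91620893e-04,  1.00184198e-03,  2.06366299e-03, -4.92607203e-04,
        6.84609224e-04,  6.38068864e-05]), 'joint_efforts': array([-1.03263639e-03, -5.43490434e+01, -3.61809576e+01,  3.08333711e-05,
        3.68776062e-03, -4.93986693e-05]), 'tcp_pos': array([0.15501227, 0.52747299, 0.24170268]), 'tcp_rot': array([[-9.59424679e-01,  2.81964766e-01, -3.94339342e-04],
       [ 2.81965035e-01,  9.59424020e-01, -1.12679825e-03],
       [ 6.06212312e-05, -1.19226796e-03, -9.99999287e-01]]), 'force': array([ 0.340582  , -0.52352357, -0.33862803]), 'torque': array([-0.00844136,  0.02130962, -0.03464485]), 'grip_width': 0.08544442319767936}
0.011
side [[463.7, 0.0, 275.0], [0.0, 463.7, 203.7], [0.0, 0.0, 1.0]] [-0.146  0.     0.     0.     0.   ] [[0.94, -0.341, 0.023, -0.594], [-0.187, -0.57, -0.8, -0.004], [0.286, 0.748, -0.599, 1.103], [0.0, 0.0, 0.0, 1.0]]
side nest_left [([0.4954, 0.0055, 0.0048], 0.86), ([0.4958, -0.070
[... 514 characters left out ...]
.035], [0.0, 0.0, 0.0, 1.0]]
top nest_left [([0.4938, 0.0068, 0.0106], 0.64)]
top nest_mid [([0.495, -0.0693, 0.0076], 0.89)]
top nest_right [([0.495, -0.1459, 0.0074], 0.71)]
top foot_a_centre [([0.4956, -0.0663, 0.034], 0.66), ([0.462, -0.2463, 0.026], 0.53)]
top seat_floor [([0.4377, -0.3662, 0.0065], 0.79)]
top tray_floor [([0.5518, -0.337, 0.0061], 0.74)]
wrist [[301.5, 0.0, 283.4], [0.0, 301.5, 204.2], [0.0, 0.0, 1.0]] [-0.024  0.     0.     0.     0.   ] [[0.282, 0.959, -0.001, -0.55], [0.918, -0.27, 0.29, -0.038], [0.278, -0.083, -0.957, 0.38], [0.0, 0.0, 0.0, 1.0]]
wrist nest_left []
wrist nest_mid []
wrist nest_right []
wrist foot_a_centre []
wrist seat_floor []
wrist tray_floor []
```

View pics/top0.png

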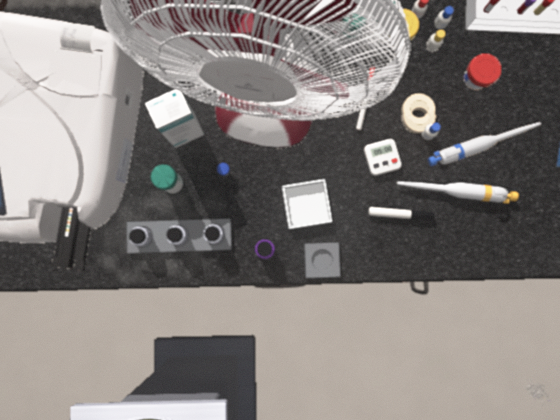

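View pics/side0.png

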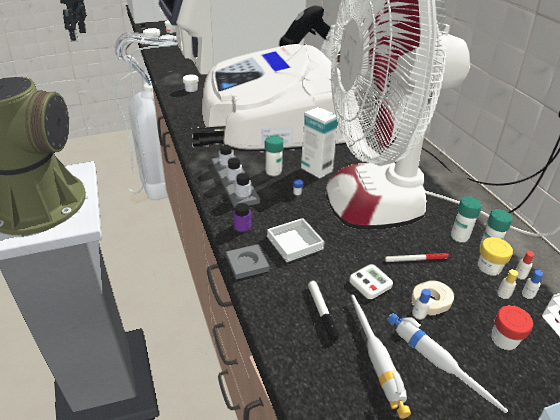

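The top view shows the holder at about (180,236), with feet at (138,236), (175,235) and (213,233). The tray is at (307,204) and the seat at (322,259). The purple ring at (265,249) is the look-alike, which I leave alone. Next I refine positions and heights from depth.

```bash
cat > h.py <<'E'
from plant import *
import cv2, numpy as np
def cloud(name,d,p):
    v,u=np.mgrid[0:420,0:560]
    pts=np.stack([u,v],-1).reshape(-1,1,2).astype(np.float64)
    n=cv2.undistortPoints(pts,p["K"],p["dist_coeffs"]).reshape(420,560,2)
    c=np.dstack([n*d[...,None],d]); V=p["view"]
    w=(c-V[:3,3])@V[:3,:3]
    w[d<=0]=np.nan
    return w
def box(w,x0,x1,y0,y1,z0,z1):
    return (w[...,0]>x0)&(w[...,0]<x1)&(w[...,1]>y0)&(w[...,1]<y1)&(w[...,2]>z0)&(w[...,2]<z1)
E
python3 - <<'E'
from h import *
for c in ("top","side"):
    p=camera_params(c); im,d=capture(c); w=cloud(c,d,p)
    m=box(w,.3,.62,-.5,.1,-.02,.2)
    print(c,"table z",np.nanmedian(w[box(w,.35,.6,-.45,-.2,-.008,.003)][:,2]))
    for n,y in (("L",.006),("M",-.07),("R",-.146),("purple",-.249)):
        xc=.495 if n!="purple" else .461
        q=w[box(w,xc-.03,xc+.03,y-.03,y+.03,.03,.1)]
        zt=np.percentile(q[:,2],90); t=q[q[:,2]>zt-.004]
        print(n,len(q),"ztop",round(zt,4),"pad med",np.round(t.mean(0),4),"ext",np.round(np.r_[t.min(0)[:2],t.max(0)[:2]],4))
    q=box(w,.44,.55,-.19,.05,.010,.019); 
    print("holder top z",np.median(w[q][:,2]),cv2.minAreaRect(w[q][:,:2].astype(np.float32)*1000))
    q=box(w,.38,.495,-.42,-.31,.010,.019); print("seat",np.median(w[q][:,2]),cv2.minAreaRect(w[q][:,:2].astype(np.float32)*1000))
    q=box(w,.48,.62,-.40,-.27,.008,.03); print("tray",np.median(w[q][:,2]),cv2.minAreaRect(w[q][:,:2].astype(np.float32)*1000))
    # obstacles near left and above
    for z0,z1 in ((.03,.1),(.1,.2),(.2,.35),(.35,.6)):
        g=w[box(w,.3,.8,-.45,.25,z0,z1)]
        H,_,_=np.histogram2d(g[:,0],g[:,1],bins=[np.arange(.3,.81,.05),np.arange(-.45,.26,.05)])
        if c=="top": print(z0); print(H.astype(int))
    for t in ("canister","vial","marker"):
        print(t,[(np.round(r["at"],3).tolist(),round(r["confidence"],2)) for r in tip_of(c,t)])
im,d=capture("top"); cv2.imwrite("pics/crop1.png",cv2.resize(im[170:300,100:370],None,fx=2.9,fy=2.9,interpolation=cv2.INTER_CUBIC))
E
```

```text
top table z 0.00038320459098410416
L 312 ztop 0.0651 pad med [0.4932 0.0062 0.0636] ext [ 0.4783 -0.0087  0.5082  0.0214]
M 290 ztop 0.0678 pad med [ 0.4941 -0.0688  0.0663] ext [ 0.4802 -0.0832  0.5082 -0.0529]
R 272 ztop 0.0681 pad med [ 0.4947 -0.1433  0.0666] ext [ 0.4804 -0.1579  0.5084 -0.1283]
purple 250 ztop 0.0583 pad med [ 0.4616 -0.2465  0.0568] ext [ 0.4464 -0.2603  0.4764 -0.2321]
holder top z 0.014897304645089064 ((494.0005798339844, -67.71809387207031), (64.03244018554688, 215.58038330078125), 0.5127256512641907)
seat 0.014424190506994656 ((436.3726806640625, -364.8645935058594), (69.9132308959961, 70.30765533447266), 0.4360658824443817)
tray 0.021269635420630068 ((553.3292846679688, -336.2055969238281), (89.92901611328125, 90.2292251586914), 7.87841272354126)
0.03
[[  0   0   0   0   0   0   0   0   0   0   0   0   0   0]
 [  0   0   0   0   0   0   0   0   0   0   0   0   0   0]
 [  0   0   0   9  18   0   0   0   0   0   0  15 135   0]
 [  0   0   0  90 133  69 121 209 103 126   0 134 499 204]
 [  0   0   0   0   0  24  58  81  32  51 356 235 669  34]
 [  0   0   0 
[... 2570 characters left out ...]
0.4939 -0.1484  0.0654] ext [ 0.4809 -0.161   0.5078 -0.1317]
purple 249 ztop 0.057 pad med [ 0.4605 -0.2508  0.0562] ext [ 0.4461 -0.2641  0.4747 -0.2315]
holder top z 0.01445977330306303 ((494.18634033203125, -70.81086730957031), (218.9123077392578, 65.20840454101562), 89.96654510498047)
seat 0.014315035031651227 ((436.38641357421875, -368.6196594238281), (68.50153350830078, 75.26334381103516), 0.9957586526870728)
tray 0.017446613960282357 ((552.552490234375, -338.8602294921875), (92.17456817626953, 94.44115447998047), 8.152812004089355)
canister [([0.604, -0.056, -0.003], 0.71)]
vial [([0.632, -0.162, -0.001], 0.66), ([0.546, -0.338, 0.005], 0.64)]
marker [([0.527, -0.535, -0.001], 0.75)]
```

View pics/crop1.png

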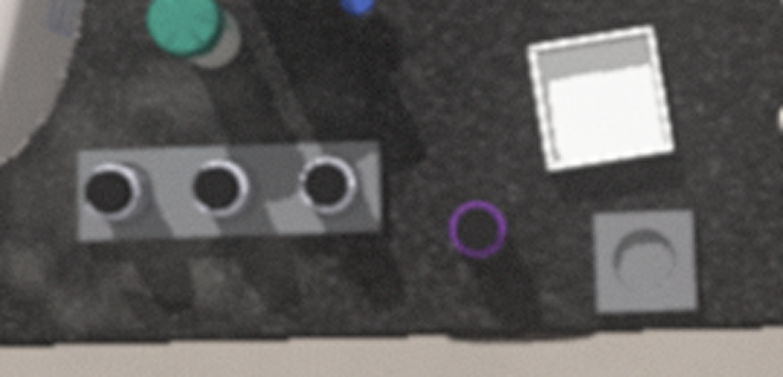

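The crop shows three identical black-padded feet in the holder, plus a purple-rimmed part standing loose on the worktop, which I won't touch. Now I move towards the left foot with the jaws turned to lie along world x, closing as I go.

```bash
M="python3 -m handwheel"; python3 -m handwheel '0 0 4.4 -40 -7 0 1;0 0 4.4 -40 -7 0 1;0 0 4.4 -40 -7 0 1;0 0 4.4 -40 -7 0 1;0 0 4.4 -40 -7 0 1;0 0 4.4 -40 -7 0 1;0 0 4.4 -40 -7 0 1;0 0 4.4 -40 -7 0 1' 30
python3 -m handwheel '0 0 4.4 -40 0 0 1;0 0 4.4 -40 0 0 1;0 0 4.4 -40 0 0 1;0 0 4.4 -40 0 0 1;0 0 4.4 -40 0 0 1;0 0 4.4 -40 0 0 1;0 0 4.4 -40 0 0 1;0 0 0 0 0 0 1'
cat >> h.py <<'E'
def to(x,y,z,yaw=0.0):
    """tool-frame delta to target TCP; tool y at angle yaw from world x, z down"""
    from scipy.spatial.transform import Rotation as R
    o=get_obs(); T=np.array(o["tcp_rot"]); 
    c,s=np.cos(yaw),np.sin(yaw)
    G=np.array([[-s,c,0],[c,s,0],[0,0,-1.]])
    dp=T.T@(np.array([x,y,z])-o["tcp_pos"])*1000
    rv=np.degrees(R.from_matrix(T.T@G).as_rotvec())
    print("t",round(o["time_s"],2),"tcp",np.round(o["tcp_pos"],4),"shift mm",np.round(dp,1),"turn",np.round(rv,2),"F",np.round(o["force"],2),"w",round(o["grip_width"],4))
E
python3 -c "
from h import *
to(.494,.004,.15)
import plant; print(plant.nose_length, plant.nose_length() if callable(plant.nose_length) else '')"
```

```text
time_s: 2.17
tcp_pos: [0.395, 0.3133, 0.2423]
tcp_rot: [[-0.619, 0.786, 0.0], [0.786, 0.619, 0.0], [-0.0, 0.0, -1.0]]
force: [-0.3, -0.6, 1.1]
grip_width: -0.0001
time_s: 2.83
tcp_pos: [0.5128, 0.0591, 0.2422]
tcp_rot: [[-0.123, 0.992, 0.0], [0.992, 0.123, -0.001], [-0.001, 0.0, -1.0]]
force: [0.0, 0.3, -0.8]
grip_width: 0.0001
t 2.83 tcp [0.5128 0.0591 0.2422] shift mm [-52.3 -25.4  92.3] turn [0.01 0.06 7.06] F [ 0.01  0.26 -0.81] w 0.0001
0.011
```

```bash
python3 -m handwheel '0 0 7 -35 -18 0 1;0 0 0 -18 -5 20 1;0 0 0 0 0 36 1;0 0 0 0 0 36 1;0 0 0 0 0 0 1;0 0 0 0 0 0 1'
python3 - <<'E'
from h import *
to(.494,.004,.085)
im,d=capture("wrist"); p=camera_params("wrist"); cv2.imwrite("pics/w1.png",im)
w=cloud("wrist",d,p)
print(np.round(p["view"],3).tolist())
for n,y in (("L",.004),("M",-.07),("R",-.146)):
    q=w[box(w,.46,.53,y-.03,y+.03,.05,.075)]
    if len(q)>20:
        t=q[q[:,2]>np.percentile(q[:,2],90)-.004]; print(n,len(t),np.percentile(q[:,2],[50,90]),np.round(t.mean(0),4),np.round(np.r_[t.min(0)[:2],t.max(0)[:2]],4))
q=box(w,.44,.55,-.19,.05,.010,.019); 
print(np.median(w[q][:,2]),cv2.minAreaRect(w[q][:,:2].astype(np.float32)*1000))
for t in ("nest_left","nest_mid","nest_right"): print(t,[(np.round(r["at"],4).tolist(),round(r["confidence"],2)) for r in tip_of("wrist",t)])
for i in range(3): print(get_obs()["force"])
E
```

```text
time_s: 3.33
tcp_pos: [0.4934, 0.0095, 0.1501]
tcp_rot: [[-0.011, 1.0, -0.003], [1.0, 0.011, 0.0], [0.0, -0.003, -1.0]]
force: [0.8, 0.0, 1.8]
grip_width: -0.0003
t 3.33 tcp [0.4934 0.0095 0.1501] shift mm [-5.5  0.7 65.1] turn [-0.15 -0.01  0.63] F [0.83 0.04 1.75] w -0.0003
[[1.0, 0.011, -0.0, -0.495], [0.01, -0.957, 0.291, -0.008], [0.003, -0.291, -0.957, 0.294], [0.0, 0.0, 0.0, 1.0]]
L 1158 [0.06418863 0.06515117] [0.495  0.0071 0.0643] [ 0.4797 -0.0084  0.5101  0.0215]
R 56 [0.05379703 0.05734333] [ 0.4962 -0.129   0.0559] [ 0.4903 -0.131   0.5024 -0.1277]
0.016381604288799347 ((495.29302978515625, -16.502944946289062), (64.14165496826172, 110.85496520996094), 0.5780647397041321)
nest_left []
nest_mid []
nest_right []
[ 0.10665941 -0.4363912   0.22909401]
[ 0.10665941 -0.4363912   0.22909401]
[ 0.10665941 -0.4363912   0.22909401]
```

View pics/w1.png

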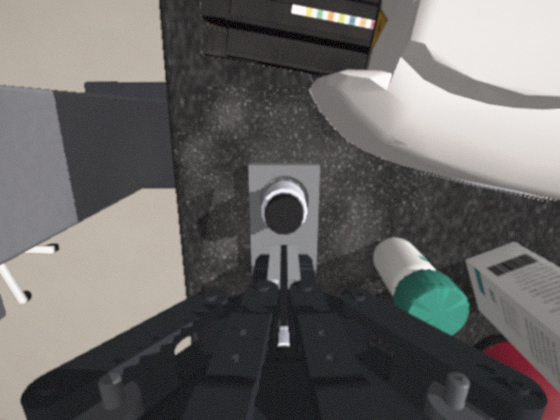

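The wrist view shows the left pad at (285,212), right in line with the closed fingertips at x≈283. I come down over it.

```bash
python3 -m handwheel '0 0 0 -4 1 20 1;0 0 0.6 0 0 25 1;0 0 0 0 0 20 1;0 0 0 0 0 4 1;0 0 0 0 0 0 1;0 0 0 0 0 0 1;0 0 0 0 0 0 1'
python3 -m handwheel '0 0 0 0 0 0 1;0 0 0 0 0 0 1'
python3 -m handwheel '0 0 0 0 0 2 1;0 0 0 0 0 0 1;0 0 0 0 0 0 1'
python3 -c "
from h import *
to(.4945,.0055,.074)"
```

```text
time_s: 4.12
tcp_pos: [0.4957, 0.0055, 0.083]
tcp_rot: [[-0.001, 1.0, 0.003], [1.0, 0.001, -0.0], [-0.0, 0.003, -1.0]]
force: [-0.4, 0.0, -0.3]
grip_width: 0.0
time_s: 4.28
tcp_pos: [0.4953, 0.0055, 0.0822]
tcp_rot: [[-0.001, 1.0, 0.002], [1.0, 0.001, -0.0], [-0.0, 0.002, -1.0]]
force: [-0.2, -1.2, 0.0]
grip_width: -0.0007
time_s: 4.53
tcp_pos: [0.4948, 0.0054, 0.0793]
tcp_rot: [[-0.0, 1.0, -0.0], [1.0, 0.0, 0.0], [0.0, -0.0, -1.0]]
force: [-0.7, 0.2, -0.1]
grip_width: 0.0002
t 4.53 tcp [0.4948 0.0054 0.0793] shift mm [ 0.1 -0.3  5.3] turn [-0.01 -0.    0.02] F [-0.72  0.19 -0.14] w 0.0002
```

```bash

for i in 1; do
python3 -m handwheel '0 0 0 0 0 2 1;0 0 0 0 0 0 1;0 0 0 0 0 0 1' | egrep 'pos|force'
python3 -m handwheel '0 0 0 0 0 1 1;0 0 0 0 0 0 1' | egrep 'pos|force'
python3 -m handwheel '0 0 0 0 0 1 1;0 0 0 0 0 0 1' | egrep 'pos|force'
done
```

```text
tcp_pos: [0.4947, 0.0055, 0.0771]
force: [-0.8, 0.1, -0.3]
tcp_pos: [0.4948, 0.0054, 0.0761]
force: [-0.4, 0.4, 0.6]
tcp_pos: [0.4948, 0.0055, 0.0751]
force: [-0.1, 0.2, -0.8]
```

```bash

python3 -m handwheel '0 0 0 0 0 1 1;0 0 0 0 0 0 1' | egrep 'pos|force'
python3 -m handwheel '0 0 0 0 0 0 1' | egrep 'pos|force'
```

```text
tcp_pos: [0.4948, 0.0055, 0.0741]
force: [0.0, -0.4, -0.5]
tcp_pos: [0.4948, 0.0055, 0.0743]
force: [-0.1, 0.1, -0.6]
```

```bash

python3 -m handwheel '0 0 0 0 0 1 1;0 0 0 0 0 0 1' | egrep 'pos|force'
python3 -m handwheel '0 0 0 0 0 0 1' | egrep 'pos|force'
```

```text
tcp_pos: [0.4949, 0.0054, 0.0732]
force: [0.8, 0.5, 0.2]
tcp_pos: [0.4948, 0.0055, 0.0733]
force: [-1.2, -1.0, 0.1]
```

```bash

python3 -m handwheel '0 0 0 0 0 1 1;0 0 0 0 0 0 1' | egrep 'pos|force'
python3 -m handwheel '0 0 0 0 0 0 1' | egrep 'pos|force'
```

```text
tcp_pos: [0.4949, 0.0054, 0.0723]
force: [-0.9, 0.9, 2.2]
tcp_pos: [0.4949, 0.0054, 0.0724]
force: [-0.9, 0.0, 1.5]
```

```bash

python3 -m handwheel '0 0 0 0 0 1 1;0 0 0 0 0 0 1' | egrep 'pos|force'
python3 -m handwheel '0 0 0 0 0 0 1' | egrep 'pos|force'
python3 -m handwheel '0 0 0 0 0 1 1;0 0 0 0 0 0 1' | egrep 'pos|force'
python3 -m handwheel '0 0 0 0 0 0 1' | egrep 'pos|force'
```

```text
tcp_pos: [0.4949, 0.0055, 0.0712]
force: [-0.9, -0.1, 2.5]
tcp_pos: [0.4949, 0.0054, 0.0713]
force: [-1.0, -1.1, 2.7]
tcp_pos: [0.4949, 0.0054, 0.0702]
force: [-0.1, 1.3, 3.4]
tcp_pos: [0.4949, 0.0054, 0.0703]
force: [0.1, -0.0, 3.1]
```

```bash

python3 -m handwheel '0 0 0 0 0 1.3 1;0 0 0 0 0 1.2 1;0 0 0 0 0 0 1' | egrep 'pos|force'
for i in 1 2 3 4 5 6; do python3 -m handwheel '0 0 0 0 0 0 1' | egrep 'pos|force'; done
```

```text
tcp_pos: [0.4949, 0.0054, 0.0676]
force: [0.5, 1.2, 4.4]
tcp_pos: [0.4949, 0.0055, 0.0678]
force: [-1.5, 0.9, 4.1]
tcp_pos: [0.4949, 0.0054, 0.0678]
force: [-0.6, -0.6, 4.0]
tcp_pos: [0.4949, 0.0055, 0.0679]
force: [-0.3, 0.1, 4.6]
tcp_pos: [0.4949, 0.0054, 0.0678]
force: [-0.1, -0.3, 3.5]
tcp_pos: [0.4949, 0.0055, 0.0678]
force: [0.2, -0.2, 4.0]
tcp_pos: [0.4949, 0.0055, 0.0678]
force: [0.1, 1.0, 3.6]
```

About 4.0 N at about 5 mm, so the left foot looks like the softest. I let go and move to the middle one.

```bash

python3 -m handwheel '0 0 0 0 0 -3 1;0 0 0 0 0 -6 1;0 0 0 0 0 -15 1;0 0 0 -20 0 0 1;0 0 0 -35 0.5 0 1;0 0 0 -20 0 6 1;0 0 0 0 0 6 1;0 0 0 0 0 0 1' | egrep 'pos|force'
python3 -m handwheel '0 0 0 0 0 0 1;0 0 0 0 0 0 1'
python3 -c "
from h import *
to(.495,-.0695,.078)"
```

```text
tcp_pos: [0.4946, -0.0701, 0.0789]
force: [0.2, 0.6, -0.5]
time_s: 7.95
tcp_pos: [0.4954, -0.0688, 0.08]
tcp_rot: [[-0.001, 1.0, -0.0], [1.0, 0.001, 0.0], [0.0, -0.0, -1.0]]
force: [1.1, -0.3, 0.0]
grip_width: -0.0003
t 7.95 tcp [ 0.4954 -0.0688  0.08  ] shift mm [-0.7 -0.4  2. ] turn [-0.01 -0.01  0.07] F [ 1.11 -0.28  0.03] w -0.0003
```

```bash

python3 -m handwheel '0 0 0 -0.7 0 2 1;0 0 0 0 0 0 1;0 0 0 0 0 0 1' | egrep 'pos|force'
python3 -m handwheel '0 0 0 0 0 1 1;0 0 0 0 0 0 1' | egrep 'pos|force'
python3 -m handwheel '0 0 0 0 0 0 1' | egrep 'pos|force'
```

```text
tcp_pos: [0.4954, -0.0699, 0.0778]
force: [-0.6, 0.1, 0.9]
tcp_pos: [0.4953, -0.0701, 0.0767]
force: [-0.3, -0.4, -0.5]
tcp_pos: [0.4953, -0.0702, 0.0768]
force: [-0.7, 0.9, 0.6]
```

```bash

python3 -m handwheel '0 0 0 0 0 1 1;0 0 0 0 0 0 1' | egrep 'pos|force'
python3 -m handwheel '0 0 0 0 0 0 1' | egrep 'pos|force'
```

```text
tcp_pos: [0.4955, -0.0702, 0.0758]
force: [0.5, 0.9, 1.7]
tcp_pos: [0.4955, -0.0702, 0.0759]
force: [-0.8, 1.1, 2.4]
```

```bash

python3 -m handwheel '0 0 0 0 0 1 1;0 0 0 0 0 0 1' | egrep 'pos|force'
python3 -m handwheel '0 0 0 0 0 0 1' | egrep 'pos|force'
python3 -m handwheel '0 0 0 0 0 1 1;0 0 0 0 0 0 1' | egrep 'pos|force'
python3 -m handwheel '0 0 0 0 0 0 1' | egrep 'pos|force'
```

```text
tcp_pos: [0.4955, -0.0703, 0.0748]
force: [-0.8, 0.1, 2.9]
tcp_pos: [0.4955, -0.0703, 0.0749]
force: [0.8, 1.8, 2.7]
tcp_pos: [0.4954, -0.0703, 0.0738]
force: [0.2, 0.4, 4.2]
tcp_pos: [0.4955, -0.0703, 0.0738]
force: [-0.2, 0.6, 4.3]
```

```bash

python3 -m handwheel '0 0 0 0 0 1 1;0 0 0 0 0 1 1;0 0 0 0 0 0 1' | egrep 'pos|force'
python3 -m handwheel '0 0 0 0 0 1 1;0 0 0 0 0 0 1' | egrep 'pos|force'
for i in 1 2 3 4 5; do python3 -m handwheel '0 0 0 0 0 0 1' | egrep 'pos|force'; done
```

```text
tcp_pos: [0.4955, -0.0703, 0.0718]
force: [-0.2, 0.6, 6.4]
tcp_pos: [0.4955, -0.0703, 0.0709]
force: [-1.6, 0.8, 6.9]
tcp_pos: [0.4955, -0.0703, 0.071]
force: [-0.1, 0.0, 7.3]
tcp_pos: [0.4955, -0.0703, 0.071]
force: [-1.4, 0.1, 6.4]
tcp_pos: [0.4955, -0.0703, 0.071]
force: [-0.7, 0.8, 7.6]
tcp_pos: [0.4955, -0.0703, 0.071]
force: [-0.4, 1.0, 6.6]
tcp_pos: [0.4955, -0.0703, 0.071]
force: [-0.9, 1.1, 7.6]
```

```bash

python3 -m handwheel '0 0 0 0 0 0.5 1;0 0 0 0 0 0 1;0 0 0 0 0 0 1;0 0 0 0 0 0 1;0 0 0 0 0 0 1' | egrep 'pos|force'
python3 -m handwheel '0 0 0 0 0 -3 1;0 0 0 0 0 -6 1;0 0 0 0 0 -15 1;0 0 0 -20 0 0 1;0 0 0 -35 0.5 0 1;0 0 0 -20 0 6 1;0 0 0 0 0 6 1;0 0 0 0 0 0 1' | egrep 'pos|force'
python3 -m handwheel '0 0 0 0 0 0 1;0 0 0 0 0 0 1'
python3 -c "
from h import *
to(.496,-.1445,.079)"
```

```text
tcp_pos: [0.4955, -0.0703, 0.0705]
force: [-0.6, 0.8, 9.0]
tcp_pos: [0.495, -0.1457, 0.081]
force: [-0.1, 0.1, -1.3]
time_s: 11.28
tcp_pos: [0.4959, -0.1445, 0.0824]
tcp_rot: [[-0.001, 1.0, -0.0], [1.0, 0.001, 0.0], [0.0, -0.0, -1.0]]
force: [-0.2, -0.2, -0.2]
grip_width: 0.0002
t 11.28 tcp [ 0.4959 -0.1445  0.0824] shift mm [0.  0.1 3.4] turn [-0.02 -0.01  0.07] F [-0.16 -0.21 -0.18] w 0.0002
```

The middle foot gives about 7.5 N, so it is the medium one. Now the right foot.

```bash

python3 -m handwheel '0 0 0 0 0 3 1;0 0 0 0 0 0 1;0 0 0 0 0 0 1' | egrep 'pos|force'
python3 -m handwheel '0 0 0 0 0 1 1;0 0 0 0 0 0 1' | egrep 'pos|force'
python3 -m handwheel '0 0 0 0 0 0 1' | egrep 'pos|force'
python3 -m handwheel '0 0 0 0 0 1 1;0 0 0 0 0 0 1' | egrep 'pos|force'
python3 -m handwheel '0 0 0 0 0 0 1' | egrep 'pos|force'
```

```text
tcp_pos: [0.4959, -0.1448, 0.0793]
force: [0.3, -0.1, 0.2]
tcp_pos: [0.4959, -0.1451, 0.0782]
force: [-0.1, 0.5, 0.2]
tcp_pos: [0.4959, -0.1452, 0.0783]
force: [-0.3, 0.3, 0.8]
tcp_pos: [0.4959, -0.1452, 0.0771]
force: [-0.3, 0.4, -0.4]
tcp_pos: [0.4959, -0.1453, 0.0772]
force: [-0.5, 0.4, 0.2]
```

```bash

python3 -m handwheel '0 0 0 0 0 1 1;0 0 0 0 0 0 1' | egrep 'pos|force'
python3 -m handwheel '0 0 0 0 0 0 1' | egrep 'pos|force'
```

```text
tcp_pos: [0.496, -0.1453, 0.0762]
force: [0.4, -0.1, 0.0]
tcp_pos: [0.4959, -0.1453, 0.0763]
force: [0.5, 0.9, -0.6]
```

```bash

python3 -m handwheel '0 0 0 0 0 1 1;0 0 0 0 0 0 1' | egrep 'pos|force'
python3 -m handwheel '0 0 0 0 0 0 1' | egrep 'pos|force'
python3 -m handwheel '0 0 0 0 0 1 1;0 0 0 0 0 0 1' | egrep 'pos|force'
python3 -m handwheel '0 0 0 0 0 0 1' | egrep 'pos|force'
```

```text
tcp_pos: [0.496, -0.1453, 0.0754]
force: [-0.1, 0.9, 3.6]
tcp_pos: [0.496, -0.1453, 0.0754]
force: [-0.8, -0.3, 2.5]
tcp_pos: [0.496, -0.1453, 0.0744]
force: [-0.9, 0.3, 5.1]
tcp_pos: [0.496, -0.1453, 0.0745]
force: [-1.3, -0.5, 5.6]
```

```bash

python3 -m handwheel '0 0 0 0 0 1 1;0 0 0 0 0 0 1;0 0 0 0 0 1 1;0 0 0 0 0 0 1' | egrep 'pos|force'
python3 -m handwheel '0 0 0 0 0 1 1;0 0 0 0 0 0 1' | egrep 'pos|force'
for i in 1 2 3 4; do python3 -m handwheel '0 0 0 0 0 0 1' | egrep 'pos|force'; done
```

```text
tcp_pos: [0.4961, -0.1453, 0.0726]
force: [-3.2, 0.1, 8.7]
tcp_pos: [0.4961, -0.1453, 0.0718]
force: [-3.0, 1.4, 10.6]
tcp_pos: [0.4962, -0.1453, 0.0719]
force: [-2.3, 1.1, 11.2]
tcp_pos: [0.4962, -0.1454, 0.0719]
force: [-2.8, 2.3, 10.3]
tcp_pos: [0.4962, -0.1453, 0.0719]
force: [-2.8, 1.3, 10.2]
tcp_pos: [0.4962, -0.1454, 0.0719]
force: [-2.5, 1.4, 10.5]
```

```bash

python3 -m handwheel '0 0 0 0 0 0.8 1;0 0 0 0 0 0 1;0 0 0 0 0 0 1;0 0 0 0 0 0 1;0 0 0 0 0 0 1' | egrep 'pos|force'
python3 -m handwheel '0 0 0 0 0 0 1' | egrep 'pos|force'
```

```text
tcp_pos: [0.4962, -0.1453, 0.0712]
force: [-3.3, 0.9, 11.6]
tcp_pos: [0.4962, -0.1454, 0.0712]
force: [-3.2, 1.1, 12.4]
```

The right foot gives about 12 N, so it is the firmest and goes to the seat. The left one goes to the tray and the middle one stays. I let go, rise, open and look at the right foot from above.

```bash

python3 -m handwheel '0 0 0 0 0 -3 1;0 0 0 0 0 -6 1;0 0 0 0 0 -20 1;0 0 0 0 0 -25 -1;0 0 0 0 0 -25 -1;0 0 0 0 0 0 -1;0 0 0 0 0 0 -1;0 0 0 0 0 0 -1'
cat >> h.py <<'E'
def circ(w,x,y,z,r=.028):
    q=box(w,x-r,x+r,y-r,y+r,z-.004,z+.004); t=w[q]
    c,rad=cv2.minEnclosingCircle(t[:,:2].astype(np.float32)*1000)
    return np.round(c,1),round(rad,1),np.round(np.median(t,0)*1000,1),len(t)
E
python3 - <<'E'
from h import *
to(.496,-.1445,.15)
im,d=capture("wrist"); p=camera_params("wrist"); cv2.imwrite("pics/w2.png",im)
w=cloud("wrist",d,p)
for y in (.006,-.069,-.1445):
    try: print(y,circ(w,.495,y,.066))
    except Exception as e: print(y,e)
q=box(w,.44,.55,-.19,.05,.010,.019); print(np.median(w[q][:,2]),cv2.minAreaRect(w[q][:,:2].astype(np.float32)*1000))
E
```

```text
time_s: 14.78
tcp_pos: [0.4956, -0.1451, 0.1488]
tcp_rot: [[-0.0, 1.0, -0.001], [1.0, 0.0, 0.0], [0.0, -0.001, -1.0]]
force: [0.1, 0.1, -0.3]
grip_width: 0.0602
t 14.78 tcp [ 0.4956 -0.1451  0.1488] shift mm [ 0.6  0.4 -1.2] turn [-0.05 -0.02  0.02] F [ 0.14  0.09 -0.35] w 0.0602
0.006 (array([493.2,  -2.5]), 11.7, array([493.5,  -4.8,  62.6]), 220)
-0.069 (array([494.2, -68.6]), 15.5, array([494.1, -68.2,  65.2]), 1609)
-0.1445 (array([ 495.1, -143.5]), 15.4, array([ 494.6, -142.7,   65.4]), 1223)
0.014339415791265239 ((494.0346374511719, -81.50129699707031), (64.9444808959961, 189.87461853027344), 0.39023539423942566)
```

View pics/w2.png

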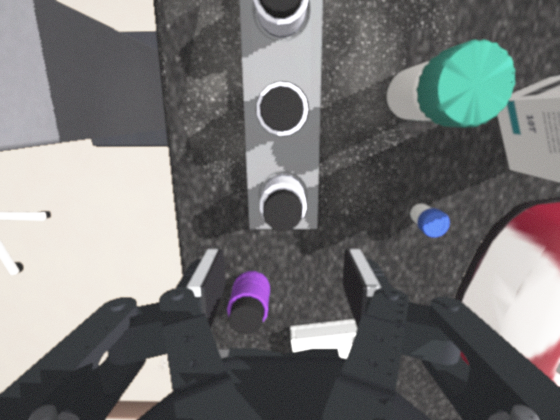

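The wrist view shows the right foot at (283,207) between the opening fingers at (205,270) and (362,270). The purple look-alike is at (248,298), clear of the fingers' path. I go down and grip.

```bash

python3 -m handwheel '0 0 0 1 0 35 -1;0 0 0 0 0 35 -1;0 0 0 0 0 25 -1;0 0 0 0 0 15 -1;0 0 0 0 0 8 -1;0 0 0 0 0 3 -1;0 0 0 0 0 0 -1;0 0 0 0 0 0 -1'
python3 -c "
from h import *
to(.4955,-.1440,.026)"
```

```text
time_s: 15.5
tcp_pos: [0.4963, -0.1444, 0.0292]
tcp_rot: [[-0.0, 1.0, 0.001], [1.0, 0.0, -0.0], [-0.0, 0.001, -1.0]]
force: [-0.1, -0.5, 0.8]
grip_width: 0.0852
t 15.5 tcp [ 0.4963 -0.1444  0.0292] shift mm [ 0.4 -0.8  3.2] turn [0.05 0.02 0.02] F [-0.1  -0.48  0.83] w 0.0852
```

```bash

python3 -m handwheel '0 0 0 0 -0.5 2 -0.3;0 0 0 0 0 0 0;0 0 0 0 0 0 0.1;0 0 0 0 0 0 1;0 0 0 0 0 0 1;0 0 0 0 0 0 1;0 0 0 0 0 0 1;0 0 0 0 0 0 1' 30
python3 -m handwheel '0 0 0 0 0 0 1;0 0 0 0 0 0 1;0 0 0 0 0 0 1'
python3 -c "
from h import *
to(.4955,-.1440,.026)"
```

```text
time_s: 16.17
tcp_pos: [0.4956, -0.1443, 0.027]
tcp_rot: [[-0.001, 1.0, 0.001], [1.0, 0.001, -0.0], [-0.0, 0.001, -1.0]]
force: [-2.7, 0.8, 5.9]
grip_width: 0.0369
time_s: 16.42
tcp_pos: [0.4956, -0.1443, 0.027]
tcp_rot: [[-0.0, 1.0, 0.001], [1.0, 0.0, -0.0], [-0.0, 0.001, -1.0]]
force: [-1.8, 0.8, 5.8]
grip_width: 0.0373
t 16.42 tcp [ 0.4956 -0.1443  0.027 ] shift mm [ 0.3 -0.1  1. ] turn [0.03 0.02 0.03] F [-1.83  0.79  5.81] w 0.0373
```

```bash

python3 -m handwheel '0 0 0 0 0 -4 1;0 0 0 0 0 -8 1;0 0 0 0 0 -25 1;0 0 0 0 0 -30 1;0 0 0 0 0 -30 1;0 0 0 0 0 -13 1;0 0 0 0 0 0 1' 45
python3 -m handwheel '0 0 0 -15 0 0 1;0 0 0 -36 -8 0 1;0 0 0 -38 -10 0 1;0 0 0 -38 -10 0 1;0 0 0 -38 -10 0 1;0 0 0 -38 -10 0 1;0 0 0 -38 -8 0 1;0 0 0 -36 -4 0 1'
python3 -m handwheel '0 0 0 -18 0 0 1;0 0 0 0 0 0 1;0 0 0 0 0 0 1;0 0 0 0 0 0 1'
python3 - <<'E'
from h import *
to(.4364,-.3665,.12)
im,d=capture("wrist"); p=camera_params("wrist"); cv2.imwrite("pics/w3.png",im)
w=cloud("wrist",d,p); o=get_obs()["tcp_pos"]
q=box(w,.38,.50,-.43,-.31,.010,.018); print(np.median(w[q][:,2]),cv2.minAreaRect(w[q][:,:2].astype(np.float32)*1000))
q=box(w,.41,.46,-.395,-.335,.002,.009); print("floor",q.sum(),cv2.minEnclosingCircle(w[q][:,:2].astype(np.float32)*1000), w[q].mean(0))
for zz in np.arange(.13,.17,.004):
    q=box(w,o[0]-.03,o[0]+.03,o[1]-.03,o[1]+.03,zz-.002,zz+.002)
    print(round(zz,3),q.sum(), np.round(w[q].mean(0),4) if q.sum() else "")
E
```

```text
time_s: 17.0
tcp_pos: [0.4966, -0.1447, 0.1402]
tcp_rot: [[-0.0, 1.0, 0.005], [1.0, 0.0, -0.002], [-0.002, 0.005, -1.0]]
force: [0.6, -0.5, -1.0]
grip_width: 0.0367
time_s: 17.67
tcp_pos: [0.434, -0.423, 0.1354]
tcp_rot: [[0.0, 1.0, -0.001], [1.0, -0.0, 0.001], [0.001, -0.001, -1.0]]
force: [2.0, -0.2, -0.9]
grip_width: 0.0364
time_s: 18.0
tcp_pos: [0.4354, -0.4384, 0.1356]
tcp_rot: [[-0.001, 1.0, -0.001], [1.0, 0.001, 0.001], [0.001, -0.001, -1.0]]
force: [-0.1, 1.0, -1.2]
grip_width: 0.0368
t 18.0 tcp [ 0.4354 -0.4384  0.1356] shift mm [71.9  1.1 15.7] turn [-0.06 -0.08  0.04] F [-0.08  1.02 -1.18] w 0.0368
0.014951365117711394 ((437.16845703125, -365.23828125), (70.57002258300781, 70.66133880615234), 0.8845728039741516)
floor 2090 ((437.1209716796875, -365.4737243652344), 21.1459903717041) [ 0.43711743 -0.36512805  0.0070184 ]
0.13 244 [ 0.4369 -0.4234  0.1302]
0.134 369 [ 0.4354 -0.425   0.1342]
0.138 672 [ 0.4357 -0.4298  0.1378]
0.142 471 [ 0.4356 -0.4257  0.1421]
0.146 490 [ 0.4351 -0.4259  0.1461]
0.15 515 [ 0.4361 -0.4256  0.15  ]
0.154 652 [ 0.4354 -0.4267  0.1541]
0.158 1300 [ 0.436  -0.4281  0.1576]
0.162 836 [ 0.4362 -0.4307  0.1624]
0.166 906 [ 0.436  -0.431   0.1655]
0.17 708 [ 0.4356 -0.4262  0.1701]
```

View pics/w3.png

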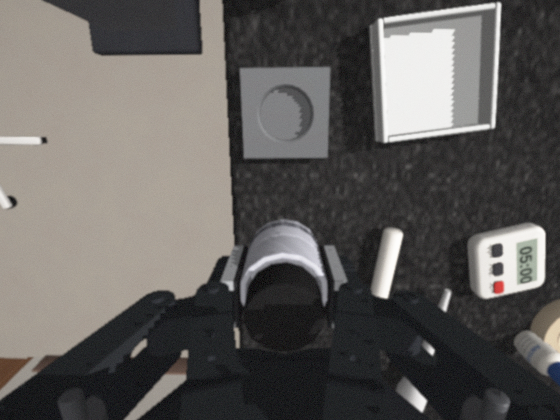

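```bash

python3 - <<'E'
from h import *
im,d=capture("wrist"); p=camera_params("wrist")
w=cloud("wrist",d,p); o=get_obs()["tcp_pos"]
cv2.imwrite("pics/w3c.png",cv2.resize(im[200:380,200:370],None,fx=3.3,fy=3.3,interpolation=cv2.INTER_CUBIC))
q=box(w,o[0]-.025,o[0]+.025,o[1]-.025,o[1]+.025,.1,.2)
zz=w[...,2][280:320,265:305]; print("pad z",np.percentile(zz,[5,50,95]))
zp=np.median(zz)
m=(abs(w[...,2]-zp)<.003)&(np.hypot(w[...,0]-o[0],w[...,1]-o[1])<.022)
m=(cv2.morphologyEx(m.astype(np.uint8),cv2.MORPH_OPEN,np.ones((5,5))))>0
t=w[m]; print(len(t),cv2.minEnclosingCircle(t[:,:2].astype(np.float32)*1000),t.mean(0),t.min(0),t.max(0))
A=np.c_[t[:,:2]-t[:,:2].mean(0),np.ones(len(t))]; print("slope",np.linalg.lstsq(A,t[:,2],rcond=None)[0])
cv2.imwrite("pics/m3.png",(m*255).astype(np.uint8))
E
```

```text
pad z [nan nan nan]<stdin>:10: RuntimeWarning: Mean of empty slice.
  ret = um.true_divide(
Traceback (most recent call last):
ValueError: zero-size array to reduction operation minimum which has no identity
```

View pics/w3c.png

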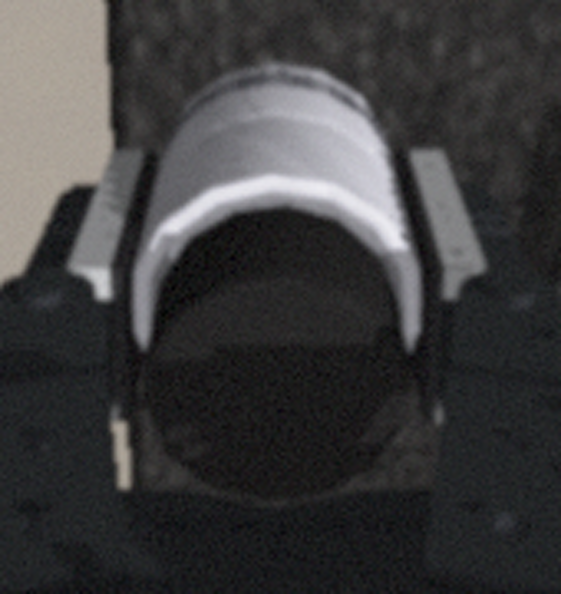

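```bash

python3 - <<'E'
from h import *
p=camera_params("wrist"); o=get_obs()["tcp_pos"]
im=cv2.resize(cv2.imread("pics/w3.png")[200:380,200:370],None,fx=4,fy=4,interpolation=cv2.INTER_CUBIC)
im=np.clip(im.astype(float)*1.8,0,255).astype(np.uint8)
V=p["view"]; a=np.linspace(0,2*np.pi,200)
rv=cv2.Rodrigues(V[:3,:3])[0]
for dx,dy,col in ((0,0,(0,255,0)),(0,.003,(0,0,255))):
  for z,r in ((.1566,.019),(.1736,.0155),(.1146,.019)):
    P=np.c_[o[0]+dx+r*np.cos(a),o[1]+dy+r*np.sin(a),np.full(200,o[2]-.1356+z)]
    px=cv2.projectPoints(P,rv,V[:3,3],p["K"],p["dist_coeffs"])[0].reshape(-1,2)
    cv2.polylines(im,[((px-[200,200]+.5)*4).astype(np.int32)],True,col,1)
cv2.imwrite("pics/ov3.png",im[:600])
E
```

```text
(no output)
```

View pics/ov3.png

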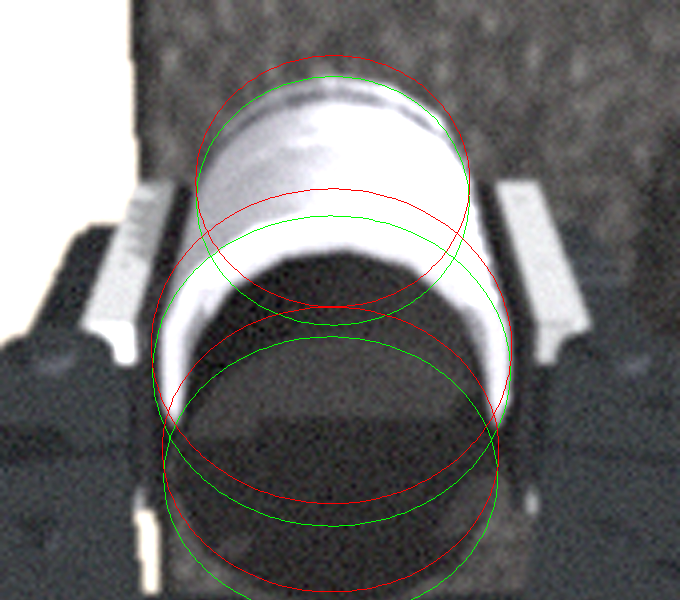

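The overlay with zero offset (green) fits the held foot, so its centre is at the TCP in the wrist frame. The seat nest there is at (437.1, −365.3) mm. I move over it and lower.

```bash

python3 -m handwheel '0 0 0 15 0.8 0 1;0 0 0 30 0.8 10 1;0 0 0 22 0 20 1;0 0 0 6 0 25 1;0 0 0 0 0 25 1;0 0 0 0 0 10 1;0 0 0 0 0 3 1;0 0 0 0 0 0 1'
python3 -m handwheel '0 0 0 0 0 0 1;0 0 0 0 0 0 1'
python3 -c "
from h import *
to(.4371,-.3653,.037)"
```

```text
time_s: 18.77
tcp_pos: [0.4372, -0.3662, 0.0436]
tcp_rot: [[-0.001, 1.0, -0.0], [1.0, 0.001, 0.0], [0.0, -0.0, -1.0]]
force: [-0.2, -0.4, -2.0]
grip_width: 0.0369
time_s: 18.93
tcp_pos: [0.4376, -0.3669, 0.0449]
tcp_rot: [[-0.0, 1.0, 0.002], [1.0, 0.0, -0.001], [-0.001, 0.002, -1.0]]
force: [-0.2, 0.3, -0.6]
grip_width: 0.0367
t 18.93 tcp [ 0.4376 -0.3669  0.0449] shift mm [ 1.6 -0.5  7.9] turn [0.09 0.08 0.02] F [-0.22  0.28 -0.55] w 0.0367
```

```bash

python3 -m handwheel '0 0 0 1.5 -0.5 4 1;0 0 0 0 0 3 1;0 0 0 0 0 0 1;0 0 0 0 0 0 1;0 0 0 0 0 0 1;0 0 0 0 0 0 1'
python3 - <<'E'
from h import *
to(.4371,-.3653,.037)
im,d=capture("wrist"); p=camera_params("wrist"); cv2.imwrite("pics/w4.png",im)
cv2.imwrite("pics/w4c.png",cv2.resize(im[170:350,180:390],None,fx=3.3,fy=3.3,interpolation=cv2.INTER_CUBIC))
E
```

```text
time_s: 19.43
tcp_pos: [0.4366, -0.3648, 0.0366]
tcp_rot: [[-0.0, 1.0, 0.0], [1.0, 0.0, -0.0], [-0.0, 0.0, -1.0]]
force: [-0.5, -1.1, -0.8]
grip_width: 0.0366
t 19.43 tcp [ 0.4366 -0.3648  0.0366] shift mm [-0.5  0.5 -0.4] turn [0.   0.01 0.03] F [-0.49 -1.08 -0.76] w 0.0366
```

View pics/w4c.png

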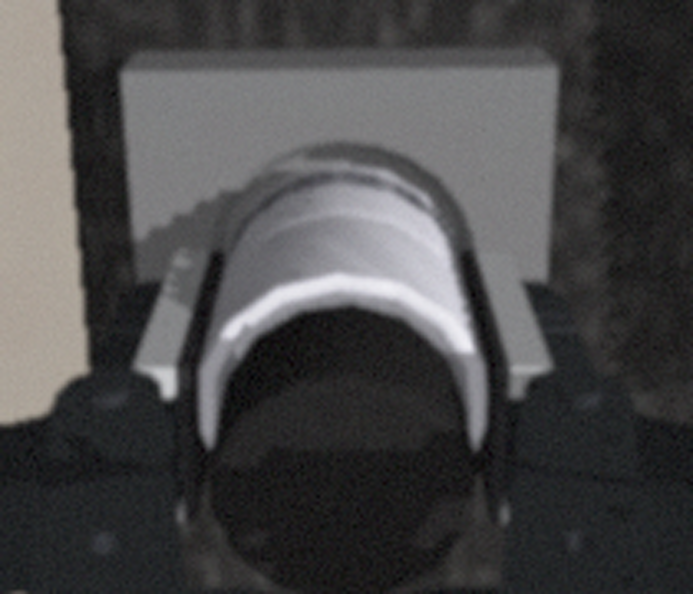

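The crop shows the foot just above the seat with the nest rim visible behind it, roughly concentric. I lower with force checks.

```bash

python3 -m handwheel '0 0 0 -0.3 0.4 2 1;0 0 0 0 0 2 1;0 0 0 0 0 0 1' | egrep 'pos|force'
python3 -m handwheel '0 0 0 0 0 1.5 1;0 0 0 0 0 0 1;0 0 0 0 0 0 1' | egrep 'pos|force'
python3 -m handwheel '0 0 0 0 0 1.5 1;0 0 0 0 0 0 1;0 0 0 0 0 0 1' | egrep 'pos|force'
```

```text
tcp_pos: [0.4368, -0.3649, 0.032]
force: [-0.1, 1.0, -0.9]
tcp_pos: [0.437, -0.3651, 0.0309]
force: [0.3, -0.6, -1.0]
tcp_pos: [0.437, -0.365, 0.0294]
force: [-0.3, 0.9, -1.1]
```

Inside the nest without contact forces.

```bash

python3 -m handwheel '0 0 0 0 0 1.2 1;0 0 0 0 0 0 1;0 0 0 0 0 0 1' | egrep 'pos|force'
python3 -m handwheel '0 0 0 0 0 0.8 1;0 0 0 0 0 0 1;0 0 0 0 0 0 1' | egrep 'pos|force'
python3 -m handwheel '0 0 0 0 0 0.5 1;0 0 0 0 0 0 1;0 0 0 0 0 0 1' | egrep 'pos|force'
```

```text
tcp_pos: [0.437, -0.365, 0.0282]
force: [-0.1, 0.6, -0.9]
tcp_pos: [0.437, -0.3651, 0.0274]
force: [-0.2, -0.1, -1.1]
tcp_pos: [0.437, -0.3651, 0.0271]
force: [-0.3, 0.1, 1.7]
```

Floor contact at TCP z 0.027, as expected. I release and rise.

```bash

python3 -m handwheel '0 0 0 0 0 0 0;0 0 0 0 0 0 -0.5;0 0 0 0 0 0 -1;0 0 0 0 0 0 -1;0 0 0 0 0 0 -1;0 0 0 0 0 0 -1;0 0 0 0 0 0 -1;0 0 0 0 0 0 -1'
python3 -m handwheel '0 0 0 0 0 -10 -1;0 0 0 0 0 -25 -1;0 0 0 0 0 -30 -1;0 0 0 0 0 -30 -1;0 0 0 0 0 -20 -1;0 0 0 15 0 0 -1;0 0 0 35 0 0 -1;0 0 0 38 4 0 -1'
python3 - <<'E'
from h import *
im,d=capture("top"); p=camera_params("top"); w=cloud("top",d,p)
cv2.imwrite("pics/t5.png",cv2.resize(im[170:300,100:370],None,fx=2.9,fy=2.9,interpolation=cv2.INTER_CUBIC))
q=box(w,.40,.47,-.40,-.33,.05,.08); t=w[q]; print(np.percentile(t[:,2],[50,90]),cv2.minEnclosingCircle(t[t[:,2]>.06][:,:2].astype(np.float32)*1000))
to(.494,.0055,.14)
E
```

```text
time_s: 21.65
tcp_pos: [0.437, -0.3651, 0.027]
tcp_rot: [[-0.001, 1.0, -0.0], [1.0, 0.001, -0.0], [-0.0, -0.0, -1.0]]
force: [-0.5, -0.5, 0.2]
grip_width: 0.0851
time_s: 22.32
tcp_pos: [0.4403, -0.2769, 0.1429]
tcp_rot: [[0.002, 1.0, 0.001], [1.0, -0.002, -0.001], [-0.001, 0.001, -1.0]]
force: [0.2, 0.8, -0.5]
grip_width: 0.0858
[0.06475866 0.06741193] ((437.7242736816406, -364.01605224609375), 15.103100776672363)
t 22.37 tcp [ 0.441  -0.2709  0.1426] shift mm [276.4  53.4   3. ] turn [-0.01 -0.09  0.08] F [2.03 2.04 0.75] w 0.0855
```

View pics/t5.png

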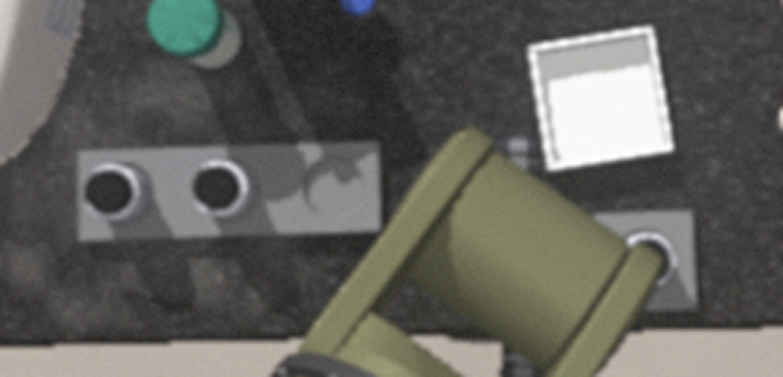

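```bash

python3 -m handwheel '0 0 0 38 8 0 -1;0 0 0 38 8 0 -1;0 0 0 38 8 0 -1;0 0 0 38 8 0 -1;0 0 0 38 8 0 -1;0 0 0 38 8 0 -1;0 0 0 30 4 0 -1;0 0 0 15 0 0 -1'
python3 -m handwheel '0 0 0 0 0 0 -1;0 0 0 0 0 0 -1;0 0 0 0 0 0 -1'
python3 - <<'E'
from h import *
to(.4945,.0055,.026)
im,d=capture("wrist"); p=camera_params("wrist"); cv2.imwrite("pics/w6.png",im)
w=cloud("wrist",d,p); print(circ(w,.4945,.0055,.063))
E
```

```text
time_s: 23.03
tcp_pos: [0.4932, -0.001, 0.1428]
tcp_rot: [[-0.003, 1.0, 0.001], [1.0, 0.003, 0.0], [0.0, 0.001, -1.0]]
force: [1.0, -0.1, 0.3]
grip_width: 0.0853
time_s: 23.28
tcp_pos: [0.4929, -0.0048, 0.1424]
tcp_rot: [[-0.0, 1.0, 0.0], [1.0, 0.0, -0.0], [-0.0, 0.0, -1.0]]
force: [0.9, -0.6, -0.3]
grip_width: 0.0853
t 23.28 tcp [ 0.4929 -0.0048  0.1424] shift mm [ 10.3   1.5 116.4] turn [0.03 0.01 0.01] F [ 0.85 -0.58 -0.31] w 0.0853
(array([493.8,   6.2]), 15.3, array([493.7,   6.9,  62.7]), 1296)
```

View pics/w6.png

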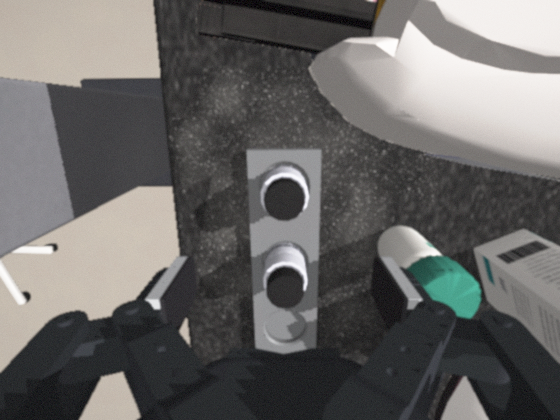

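```bash

python3 - <<'E'
from h import *
im,d=capture("top"); w=cloud("top",d,camera_params("top"))
for x1 in (.50,.52,.54,.56,.58):
    for z in (.02,.08):
        t=w[box(w,x1-.02,x1,.025,.2,z,.25)]
        print(x1,z,t[:,1].min().round(3) if len(t) else None)
E
```

```text
0.5 0.02 None
0.5 0.08 None
0.52 0.02 None
0.52 0.08 None
0.54 0.02 0.192
0.54 0.08 0.192
0.56 0.02 0.184
0.56 0.08 0.184
0.58 0.02 0.056
0.58 0.08 0.056
```

```bash

python3 - <<'E'
from h import *
im,d=capture("wrist"); w=cloud("wrist",d,camera_params("wrist"))
for x1 in (.46,.48,.50,.52,.54,.56,.58):
    for z in (.02,.08):
        t=w[box(w,x1-.02,x1,.030,.2,z,.25)]
        print(x1,z,t[:,1].min().round(3) if len(t) else None)
E
```

```text
0.46 0.02 0.124
0.46 0.08 None
0.48 0.02 0.121
0.48 0.08 None
0.5 0.02 0.118
0.5 0.08 None
0.52 0.02 0.09
0.52 0.08 None
0.54 0.02 0.068
0.54 0.08 0.074
0.56 0.02 0.055
0.56 0.08 0.061
0.58 0.02 0.047
0.58 0.08 0.053
```

Clear. I go down on the left foot.

```bash

python3 -m handwheel '0 0 0 10 1 20 -1;0 0 0 1 0 33 -1;0 0 0 0 0 30 -1;0 0 0 0 0 18 -1;0 0 0 0 0 8 -1;0 0 0 0 0 3 -1;0 0 0 0 0 0 -1;0 0 0 0 0 0 -1'
python3 -c "
from h import *
to(.494,.006,.027)"
```

```text
time_s: 24.1
tcp_pos: [0.4945, 0.0067, 0.0311]
tcp_rot: [[-0.0, 1.0, 0.002], [1.0, 0.0, -0.0], [-0.0, 0.002, -1.0]]
force: [-0.4, -0.6, 0.2]
grip_width: 0.0852
t 24.1 tcp [0.4945 0.0067 0.0311] shift mm [-0.7 -0.5  4.1] turn [0.09 0.01 0.  ] F [-0.35 -0.63  0.19] w 0.0852
```

```bash

python3 -m handwheel '0 0 0 0 0 3 -0.3;0 0 0 0 0 0 0;0 0 0 0 0 0 0.1;0 0 0 0 0 0 1;0 0 0 0 0 0 1;0 0 0 0 0 0 1;0 0 0 0 0 0 1;0 0 0 0 0 0 1' 30
python3 -m handwheel '0 0 0 0 0 0 1;0 0 0 0 0 0 1;0 0 0 0 0 0 1'
python3 -m handwheel '0 0 0 0 0 -4 1;0 0 0 0 0 -8 1;0 0 0 0 0 -25 1;0 0 0 0 0 -30 1;0 0 0 0 0 -30 1;0 0 0 0 0 -13 1;0 0 0 0 0 0 1' 45
```

```text
time_s: 24.77
tcp_pos: [0.494, 0.007, 0.0275]
tcp_rot: [[-0.001, 1.0, 0.001], [1.0, 0.001, -0.0], [-0.0, 0.001, -1.0]]
force: [-2.3, -0.7, 6.0]
grip_width: 0.0361
time_s: 25.02
tcp_pos: [0.494, 0.007, 0.0275]
tcp_rot: [[-0.0, 1.0, 0.001], [1.0, 0.0, -0.0], [-0.0, 0.001, -1.0]]
force: [-1.3, 0.1, 5.6]
grip_width: 0.0366
time_s: 25.6
tcp_pos: [0.4951, 0.0069, 0.1406]
tcp_rot: [[-0.0, 1.0, 0.006], [1.0, 0.0, -0.0], [-0.0, 0.006, -1.0]]
force: [-0.5, 0.2, -1.8]
grip_width: 0.036
```

```bash

python3 -m handwheel '0 0 0 -15 3 0 1;0 0 0 -36 5 0 1;0 0 0 -38 5 0 1;0 0 0 -38 5 0 1;0 0 0 -38 5 0 1;0 0 0 -38 5 0 1;0 0 0 -38 5 0 1;0 0 0 -38 5 0 1'
python3 - <<'E'
from h import *
to(.546,-.3375,.10,np.radians(8))
im,d=capture("top"); w=cloud("top",d,camera_params("top"))
for y in (-.4,-.35,-.3,-.25):
    t=w[box(w,.58,.9,y-.03,y+.03,.13,.7)]; print(y,np.percentile(t[:,0],[0,.5,2]).round(3), t[np.argmin(t[:,0])].round(3))
im,d=capture("side"); cv2.imwrite("pics/s7.png",im)
E
```

```text
time_s: 26.27
tcp_pos: [0.5314, -0.2738, 0.1357]
tcp_rot: [[-0.0, 1.0, -0.002], [1.0, 0.0, 0.001], [0.001, -0.002, -1.0]]
force: [0.9, 1.2, -1.4]
grip_width: 0.0363
t 26.27 tcp [ 0.5314 -0.2738  0.1357] shift mm [-63.8  14.7  35.6] turn [-0.08 -0.06 -7.98] F [ 0.93  1.25 -1.37] w 0.0363
-0.4 [0.663 0.664 0.665] [ 0.663 -0.37   0.331]
-0.35 [0.663 0.664 0.664] [ 0.663 -0.37   0.331]
-0.3 [0.594 0.667 0.669] [ 0.594 -0.285  0.229]
-0.25 [0.58  0.582 0.676] [ 0.58  -0.237  0.396]
```

View pics/s7.png

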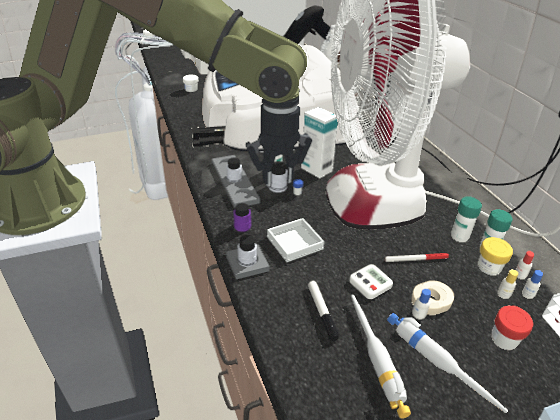

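The side view shows the seated foot upright in the seat at (247,250), the softest foot hanging from the gripper at (278,178), and the empty tray at (296,240). The arm has about 50 mm clearance to the fan, so I go on to the tray.

```bash

python3 -m handwheel '0 0 0 -30 7 0 1;0 0 0 -25 5 0 1;0 0 -4 -9 3 0 1;0 0 -4 0 0 0 1;0 0 0 0 0 0 1;0 0 0 0 0 0 1;0 0 0 0 0 0 1'
python3 - <<'E'
from h import *
to(.546,-.3375,.055,np.radians(8))
im,d=capture("wrist"); cv2.imwrite("pics/w8.png",im); p=camera_params("wrist")
E
```

```text
time_s: 26.95
tcp_pos: [0.5469, -0.3353, 0.1364]
tcp_rot: [[-0.138, 0.99, -0.001], [0.99, 0.138, 0.001], [0.001, -0.001, -1.0]]
force: [0.5, 0.6, -1.7]
grip_width: 0.0359
t 26.95 tcp [ 0.5469 -0.3353  0.1364] shift mm [-2.1 -1.1 81.4] turn [-0.04 -0.04 -0.07] F [ 0.54  0.55 -1.68] w 0.0359
```

View pics/w8.png

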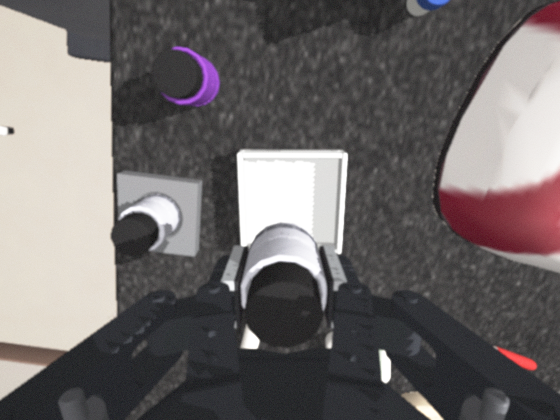

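The picture shows the tray square with the jaws below the held foot. I centre over it (clearance for the fingers inside the walls) and lower.

```bash

python3 -m handwheel '0 0 0 -2.5 5.3 10 1;0 0 0 0 0 30 1;0 0 0 0 0 30 1;0 0 0 0 0 15 1;0 0 0 0 0 8 1;0 0 0 0 0 3 1;0 0 0 0 0 0 1;0 0 0 0 0 0 1'
python3 -m handwheel '0 0 0 0 0 0 1;0 0 0 0 0 0 1'
python3 -c "
from h import *
to(.5525,-.337,.0255,np.radians(8))"
```

```text
time_s: 27.67
tcp_pos: [0.5532, -0.3381, 0.0421]
tcp_rot: [[-0.139, 0.99, 0.001], [0.99, 0.139, -0.001], [-0.001, 0.001, -1.0]]
force: [0.6, 0.5, -0.5]
grip_width: 0.0364
time_s: 27.83
tcp_pos: [0.553, -0.338, 0.0422]
tcp_rot: [[-0.14, 0.99, 0.001], [0.99, 0.14, -0.001], [-0.001, 0.001, -1.0]]
force: [1.0, -0.6, -1.4]
grip_width: 0.0362
t 27.83 tcp [ 0.553  -0.338   0.0422] shift mm [ 1.1 -0.4 16.7] turn [0.08 0.07 0.02] F [ 0.97 -0.61 -1.42] w 0.0362
```

```bash

python3 -m handwheel '0 0 0 0 0 8 1;0 0 0 0 0 4 1;0 0 0 0 0 0 1;0 0 0 0 0 0 1;0 0 0 0 0 2 1;0 0 0 0 0 0 1;0 0 0 0 0 0 1' | egrep 'pos|force'
python3 -m handwheel '0 0 0 0 0 1 1;0 0 0 0 0 0 1;0 0 0 0 0 0 1' | egrep 'pos|force'
python3 -m handwheel '0 0 0 0 0 0.7 1;0 0 0 0 0 0 1;0 0 0 0 0 0 1' | egrep 'pos|force'
```

```text
tcp_pos: [0.5526, -0.3378, 0.027]
force: [-0.3, -0.2, -1.3]
tcp_pos: [0.5526, -0.3378, 0.026]
force: [0.3, 0.0, -2.3]
tcp_pos: [0.5527, -0.3378, 0.0256]
force: [-2.4, 1.5, 3.4]
```

Floor contact. I open only slightly, rise above the tray walls, then open fully.

```bash

python3 -m handwheel '0 0 0 0 0 0 0;0 0 0 0 0 0 -0.05;0 0 0 0 0 0 -0.1;0 0 0 0 0 0 -0.1;0 0 0 0 0 0 -0.1' 
python3 -m handwheel '0 0 0 0 0 0 -0.1;0 0 0 0 0 0 -0.1' 
```

```text
time_s: 29.33
tcp_pos: [0.5526, -0.3378, 0.0252]
tcp_rot: [[-0.14, 0.99, 0.0], [0.99, 0.14, 0.0], [0.0, 0.0, -1.0]]
force: [-0.0, -0.3, -0.4]
grip_width: 0.047
time_s: 29.5
tcp_pos: [0.5526, -0.3377, 0.0252]
tcp_rot: [[-0.14, 0.99, -0.0], [0.99, 0.14, -0.0], [0.0, -0.0, -1.0]]
force: [0.3, -0.3, -0.3]
grip_width: 0.047
```

```bash

python3 -m handwheel '0 0 0 0 0 -4 -0.1;0 0 0 0 0 -10 -0.1;0 0 0 0 0 -20 -0.4;0 0 0 0 0 -30 -1;0 0 0 0 0 -35 -1;0 0 0 0 0 -25 -1;0 0 0 0 -20 0 -1;0 0 0 35 -20 0 -1' 
python3 -m handwheel '0 0 0 40 -10 0 -1;0 0 0 40 -10 0 -1;0 0 0 40 -10 0 -1;0 0 0 40 -10 0 -1;0 0 0 40 -10 0 -1;0 0 0 40 -10 0 -1;0 0 0 40 -10 0 -1;0 0 0 40 -10 0 -1' 
python3 -m handwheel '0 0 0 40 -20 0 -1;0 0 0 30 -20 0 -1;0 0 0 0 0 0 -1;0 0 0 0 0 0 -1;0 0 0 0 0 0 -1' 
python3 - <<'E'
from h import *
for c in ("top","side"):
    im,d=capture(c); cv2.imwrite(f"pics/{c}9.png",im); w=cloud(c,d,camera_params(c))
    for n,x,y,z in (("L",.494,.006,.065),("M",.494,-.069,.066),("seat",.437,-.365,.066),("tray",.553,-.337,.062)):
        t=w[box(w,x-.028,x+.028,y-.028,y+.028,.05,.075)]
        if len(t)<30: print(c,n,"none",len(t)); continue
        zt=np.percentile(t[:,2],90); t=t[t[:,2]>zt-.003]
        print(c,n,round(zt,4),np.round(cv2.minEnclosingCircle(t[:,:2].astype(np.float32)*1000)[0],1),np.round(t.mean(0),4))
    q=box(w,.38,.495,-.42,-.31,.010,.019); print("seat",cv2.minAreaRect(w[q][:,:2].astype(np.float32)*1000))
    for t in ("canister","vial","marker"):
        print(t,[(np.round(r["at"],3).tolist(),round(r["confidence"],2)) for r in tip_of(c,t)])
im=cv2.imread("pics/top9.png")
cv2.imwrite("pics/t9c.png",cv2.resize(im[170:300,100:370],None,fx=2.9,fy=2.9,interpolation=cv2.INTER_CUBIC))
im=cv2.imread("pics/side9.png")
cv2.imwrite("pics/s9c.png",cv2.resize(im[130:300,180:370],None,fx=3.3,fy=3.3,interpolation=cv2.INTER_CUBIC))
E
```

```text
time_s: 30.17
tcp_pos: [0.5084, -0.3121, 0.1518]
tcp_rot: [[-0.137, 0.991, 0.004], [0.991, 0.137, -0.004], [-0.004, 0.004, -1.0]]
force: [0.0, -0.4, -0.7]
grip_width: 0.085
time_s: 30.83
tcp_pos: [0.3832, -0.0016, 0.1502]
tcp_rot: [[-0.139, 0.99, 0.002], [0.99, 0.139, -0.0], [-0.0, 0.002, -1.0]]
force: [0.9, 0.6, 0.1]
grip_width: 0.0851
time_s: 31.25
tcp_pos: [0.3371, 0.0581, 0.1501]
tcp_rot: [[-0.14, 0.99, 0.002], [0.99, 0.14, -0.0], [-0.0, 0.002, -1.0]]
force: [0.2, 0.1, 0.2]
grip_width: 0.0849
top L none 0
top M 0.068 [493.5 -68.6] [ 0.4934 -0.0684  0.0669]
top seat 0.0679 [ 436.8 -363.6] [ 0.4367 -0.3638  0.0668]
top tray 0.0627 [ 552.1 -337.6] [ 0.5521 -0.3379  0.0616]
seat ((436.3539733886719, -364.6163330078125), (69.95138549804688, 69.88823699951172), 0.517622709274292)
canister [([0.609, -0.055, 0.002], 0.81), ([0.493, -0.073, 0.004], 0.46)]
vial [([0.628, -0.163, -0.002], 0.6), ([0.435, -0.364, 0.032], 0.57)]
marker [([0.525, -0.535, -0.001], 0.78)]
side L none 0
side M 0.0664 [495.6 -71.4] [ 0.4954 -0.0727  0.0656]
side seat 0.0665 [ 437.9 -368.1] [ 0.4366 -0.368   0.0656]
side tray 0.0618 [ 551.3 -341.2] [ 0.5513 -0.3415  0.0608]
seat ((436.5177307128906, -367.83319091796875), (69.61986541748047, 75.8084716796875), 0.6349273324012756)
canister [([0.605, -0.057, -0.002], 0.6)]
vial [([0.63, -0.166, -0.002], 0.57), ([0.554, -0.338, 0.034], 0.43)]
marker [([0.529, -0.534, 0.001], 0.86), ([0.496, -0.069, 0.002], 0.31)]
```

View pics/t9c.png

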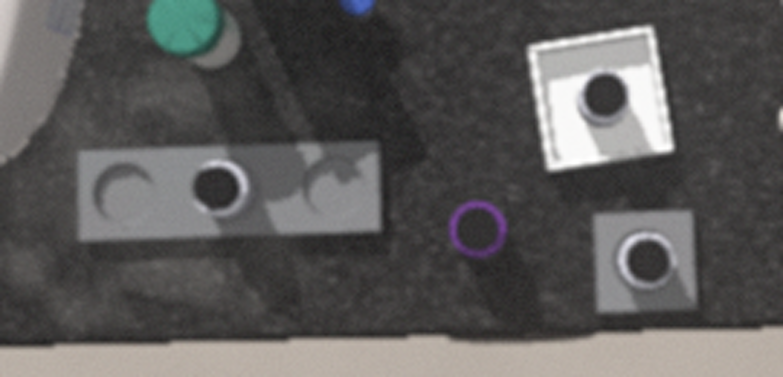

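View pics/s9c.png

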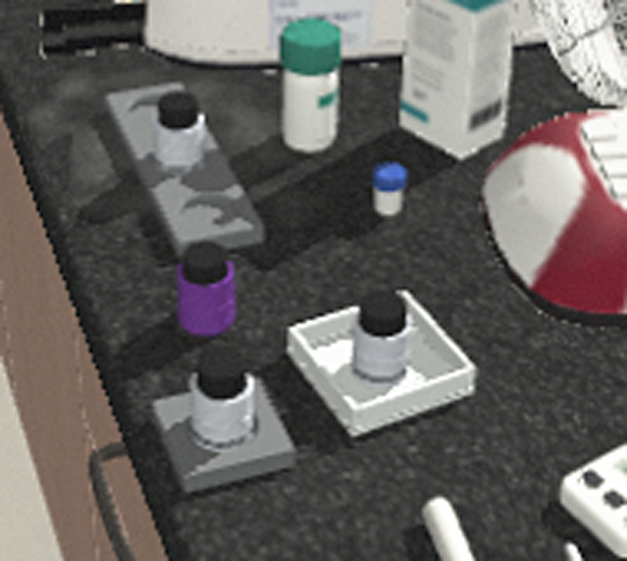

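The two crops show the foot upright in the tray (top crop (605,97)), the foot centred in the seat at (647,260), and the middle foot in its nest at (218,188). The purple part and the bystanders look unmoved. Pad heights match: the seat foot is level with its height in the holder, and the tray foot is 2 mm lower, as its floor is. I hand in.

```bash
python3 -c "
from plant import *
print(hand_in())"
```

```text
the job is handed in; nothing more can be done
None
```

I pressed the three feet from left to right, then moved the softest to the tray and the firmest to the seat. The job was handed in at about 31.5 s of the 72 s allowed, and no verdict was reported.

| Foot | Push-back at about 5 mm | Result | Where it is now |
|---|---|---|---|
| Left | about 4 N | softest | upright in the discard tray |
| Middle | about 7–7.5 N (one reading of 9 N) | third | left in its nest |
| Right | about 12 N | firmest | seated in the single seat |

**Last checks, camera pictures after the arm had pulled away:**
- **Seat foot:** about 1 mm from the seat centre, with its pad at the same height as it had in the holder, so it is fully down.
- **Tray foot:** about 2 mm from the tray centre and 2 mm lower than before, as the tray floor is.
- **Middle foot:** its position agrees with the start to within 1 mm in the top view.
- **Bystanders:** canister, vial and marker agree with the start to about 4 mm, which is the measuring error. The purple look-alike looks untouched in the pictures.

**What disagreed:** the side camera reads about 3 mm further towards −y than the top camera for fixed things as well, so I took it as calibration error. The networks also gave a few false second hits, which I ignored. Press depths come from the arm's own position after first touch, because the pad joints cannot be read directly.

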